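# Tare the weighing cup with the touch-free sensor

### The arm

A 6-joint arm with a two-finger parallel gripper is mounted at the origin on a cart in front of the work surface, level with it; the furniture and walls round the work are solid. World frame = base frame: x ahead of the robot, y to its left, z up, the work surface at z = 0. Lengths are in mm, angles in degrees, forces in N, time in s.
With the tool pointing down it reaches from about 325 to 925 mm from the base axis. Payload 3.1 kg.
Tool frame: the origin (TCP) lies at the very end of the fingers, on their centre line; the grasp point (between the pads) lies grasp_offset behind it (grasp_offset is the distance from the TCP to the grasp point, in mm); z points along the fingers, y is the line along which they close (so a half turn about z gives the same grasp; the last joint's range is limited). The gripper opens to 85 mm and grips with 20 to 120 N. Pads are 22 mm wide; open, the fingers measure 114 mm over their backs; the gripper's body (76 mm by 85 mm) begins 54 mm behind the grasp point. The pads swing forward as they close: fully open they stand 13 mm farther back than shut.
Start: joints at [65.134, 12.427, 92.441, -0, 75.132, -6.429], TCP at [197.653, 592.935, 231.3] pointing down, gripper open.
Joint ranges: [-157.48, 157.48], [-44.54, 120.13], [17.64, 146.25], [-64.5, 244.5], [7.68, 150.69], [-147.95, 147.95]. Speed limits (degrees/s): [159.86, 159.86, 180, 180, 180, 180].

### API

Orientations are given as [roll, pitch, yaw] about the fixed x, y, z axes, in that order (R = Rz(yaw) Ry(pitch) Rx(roll)).
In Python, from station import * gives the robot as it stands. Calls block until the motion is done:
- goto(position, orientation): joint-space move of the TCP to a pose.
- move_l(position, attitude=None, speed=150): straight line of the TCP; attitude=None keeps the orientation; speed is the mean speed in mm/s.
- move_j(angles): joint-space move.
- grip(opening, squeeze=None): finger opening in mm; squeeze is the grip in N (None keeps the last); returns when the fingers have stopped.
- wait(seconds).
- solve_ik(position, orientation): joint angles nearest the present ones, or None.
- get_obs(): the state.
- get_image(name): name is "side" or "top"; returns the picture (420x560x3 uint8, red, green, blue); there is no depth.
- get_calibration(name): a dict with "fx", "fy", "cx", "cy" (pixels), "D" ([k1, k2, p1, p2, k3] as OpenCV has them; the pictures are not rectified), "R" (3x3) and "t" (3): a world point X has camera coordinates R X + t. Camera axes: x right, y down, z forward; pixel columns grow to the right and rows downward; lengths in mm; the calibration is good to about 2 mm. A picture is of the moment at which its call begins. get_calibration takes no time and is no camera call.
A pose or a line that the arm cannot do raises Unreachable and nothing moves.
- sign_off(): hands the job in; it is judged then, once.
Trained networks look in the newest picture that a camera, given by its name, has taken for a name from the list of things; names that differ only in an ending like _2 or _b are one class to them, and where a whole thing is asked for, a point or a joint stands for the part that bears it (a point fixed in the world has none). Each returns a list of dicts, best first, with "score" (0 to 1); they miss things now and then, are a little off and sometimes report something else, mostly with a low value. They report only what shows in the picture. A call takes as long as a camera call.
- spot_in(name, camera): "extent" ([centre column, centre row, width, height] in pixels, round what is visible of it).
- regions_of(name, camera): "region" (420x560 bool, what is visible of it) and "extent" ([centre column, centre row, width, height] in pixels, round what is visible of it).
The state is a dict: "t": time; "joint_pos": joint angles; "qvel": joint speeds; "effort": joint torques, N m; "tcp_pos": TCP position; "ee_rot": TCP orientation; "wrist_force": force on the tool from outside, world axes, zero at the start; "moment": the same for the moment, N m; "grip_width": finger opening in mm; "grip_force": force on a finger pad.
Only numpy, scipy, OpenCV 4.12 (cv2) and the standard library are available. Lean on these libraries where they do the work, as an engineer would, in place of code of your own. Each camera call takes 0.05 s, during which the arm holds its last target. There are 200 camera calls.

### The job

Tare the balance with the empty cup already on its pan: push the draft shield's sliding top fully shut, then point at the terminal's round sensor with the fingertips about 2 cm above it and stay there for 2 seconds, without touching the terminal and without pointing at its oblong sensor. Then push the sliding top fully open again, ready for dosing, and leave the hand clear of the balance and the terminal. Only push the sliding top, do not grip its pull, and leave the cup and the other things alone.

Things in the scene. Friction and masses are not known exactly. Their poses are not given: they have to be found in the camera images.
- shield_door (a joint): Position (m) of the sliding glass top of the balance's draft shield: 0 is fully shut (against its stop at the front), 0.095 is fully open (against its stop at the back). It slides along the balance's x axis, opening toward +x (away from the balance's front), stays where it is left, and takes about 2 N to push. (shield_door_c4 and shield_door_c5 are the front and rear faces of its pull.)
- door_pull (a point): Centre of the sliding top's pull: a black upright ridge on the pane's front edge, moving with it; 104 mm long (y), 15 mm thick (x), 26 mm tall. This point is 13 mm below its top, 171 mm above the work surface; beside the foot of the ridge a flange stands 10 mm below it, the pane 13.5 mm below. Push the rear (+x) face toward -x to shut, the front face toward +x to open. Axes as the balance's.
- balance: White balance, fixed to the bench, 220 mm (x) by 190 mm (y), housing 62 mm high, with a clear glass box on it (draft shield, x from -67 to +81 mm, 168 mm wide in y, side rails 161 mm high) and its sliding top, which overhangs the back when open. Origin: centre of its footprint on the work surface; x points from its front to its back, z up.
- terminal: The balance's flat wireless terminal, fixed to the bench, white, 92 mm (x) by 164 mm (y); a sloping grey display (up to 39 mm high at its rear edge, 80 mm wide) between two flat wings 26 mm high. Origin: centre of its footprint on the work surface; x points from its front to its back, y to the left as seen from its front, z up.
- round_sensor (a point): The touch-free TARE sensor: centre of the upper face of a round black window, 20 mm across, in the terminal's left (+y) wing, 27 mm above the work surface; z up. It looks straight up and answers to fingertips held over the window, about 5 to 40 mm above it.
- oblong_sensor (a point): The terminal's other touch-free sensor (another function, not wanted): centre of the upper face of an oblong black window, 36 mm (x) by 9 mm (y), in the right (-y) wing, 27 mm above the work surface; z up.
- weighing_cup: Small open metal weighing cup, 51 mm across, 39 mm high, standing loose on the balance's pan (77 mm above the work surface) inside the glass box. Origin: centre of its underside.
- large_weight: Polished knobbed calibration weight, 23 mm across, 48 mm high, loose, between the balance and the terminal. Origin: centre of its underside.
- small_weight: Polished knobbed calibration weight, 19 mm across, 40 mm high, loose, between the balance and the terminal. Origin: centre of its underside.
- jar: White screw-lid jar, 69 mm across, 75 mm high, loose, to the left of the terminal. Origin: centre of its underside.
- spatula: Thin lab spatula, 195 mm long, lying loose at the left near the front edge. Origin: under its middle.

How it is judged:
By the outcome, as a careful person would: the job done as asked, in the order asked, and still so for the second after the job is handed in, with the robot touching nothing.
It also fails if it takes over 70 s, if anything falls off the work surface, if the arm or the gripper's body presses on something with over 40 N, if the wrist force passes 120 N, or if a joint passes its speed limit or range.

## Working session

There is one attempt and no reset: what is moved stays moved. The work goes in short steps, each a Python script; the robot and the scene stay as the last script left them, time stands still between calls to the robot, and variables do not carry over. Pictures are saved under pics/ and viewed, at most 10 in all, crops included, and the job is handed in when it is done.

```bash
mkdir -p pics; ls
python3 - <<'E'
from station import *
import cv2,numpy as np
for c in("side","top"):
    im=get_image(c); cv2.imwrite(f"pics/{c}0.png",im[:,:,::-1])
    k=get_calibration(c); print(c,{a:np.round(b,3).tolist() for a,b in k.items()})
    for n in("shield_door","door_pull","balance","terminal","round_sensor","oblong_sensor","weighing_cup","large_weight","small_weight","jar"):
        print(n,[(round(float(d["score"]),2),np.round(d["extent"]).tolist()) for d in spot_in(n,c)[:2]])
print(get_obs())
E
```

```text
pics
side {'fx': 511.766, 'fy': 511.766, 'cx': 279.439, 'cy': 208.961, 'D': [-0.197, 0.0, 0.0, 0.0, 0.0], 'R': [[-0.982, -0.189, -0.016], [-0.056, 0.367, -0.929], [0.181, -0.911, -0.371]], 't': [509.922, 112.664, 1334.765]}
shield_door [(0.91, [254.0, 162.0, 50.0, 23.0])]
door_pull [(0.84, [249.0, 161.0, 51.0, 25.0]), (0.57, [251.0, 296.0, 33.0, 48.0])]
balance [(0.85, [271.0, 186.0, 96.0, 72.0])]
terminal [(0.63, [272.0, 267.0, 40.0, 39.0])]
round_sensor [(0.7, [272.0, 263.0, 42.0, 42.0]), (0.4, [252.0, 162.0, 51.0, 24.0])]
oblong_sensor [(0.85, [273.0, 267.0, 40.0, 41.0])]
weighing_cup []
large_weight []
small_weight []
jar [(0.79, [251.0, 297.0, 35.0, 47.0])]
top {'fx': 444.737, 'fy': 444.737, 'cx': 272.371, 'cy': 205.414, 'D': [-0.102, 0.0, 0.0, 0.0, 0.0], 'R': [[0.023, -1.0, 0.005], [-0.977, -0.024, -0.212], [0.212, 0.0, -0.977]], 't': [101.335, 516.849, 1018.232]}
shield_door [(0.94, [416.0, 146.0, 76.0, 64.0])]
door_pull [(0.97, [417.0, 148.0, 81.0, 63.0])]
balance [(0.97, [415.0, 182.0, 104.0, 132.0])]
terminal [(0.63, [246.0, 218.0, 68.0, 48.0])]
round_sensor [(0.85, [246.0,
[... 276 characters left out ...]
0, 209.0, 38.0, 32.0])]
{'t': 1.1, 'joint_pos': array([ 6.51326940e+01,  1.24251740e+01,  9.24425575e+01,  6.93846747e-04,
        7.51337867e+01, -6.42868579e+00]), 'qvel': array([-0.0133979 , -0.00828007,  0.02985279, -0.06036523, -0.05435319,
        0.03533411]), 'effort': array([ 8.11604896e-04, -3.96894014e+01, -3.04262745e+01, -7.05522211e-05,
        5.80317628e-04,  1.16864129e-06]), 'tcp_pos': array([197.65315484, 592.91405434, 231.31084819]), 'ee_rot': array([-1.79998566e+02, -8.36382635e-04,  1.61561202e+02]), 'wrist_force': array([ 0.33088239, -0.02704093, -1.08506994]), 'moment': array([-0.00192924,  0.03067002, -0.00078138]), 'grip_force': 0.0, 'grip_width': 85.51698430792861}
```

Run:
```python
import cv2
t=cv2.imread("pics/top0.png")[100:290,130:490]; cv2.imwrite("pics/tc.png",cv2.resize(t,None,fx=2.2,fy=2.2,interpolation=2))
t=cv2.imread("pics/side0.png")[110:340,170:390]; cv2.imwrite("pics/sc.png",cv2.resize(t,None,fx=2.5,fy=2.5,interpolation=2))
```

```text
(no output)
```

View pics/tc.png

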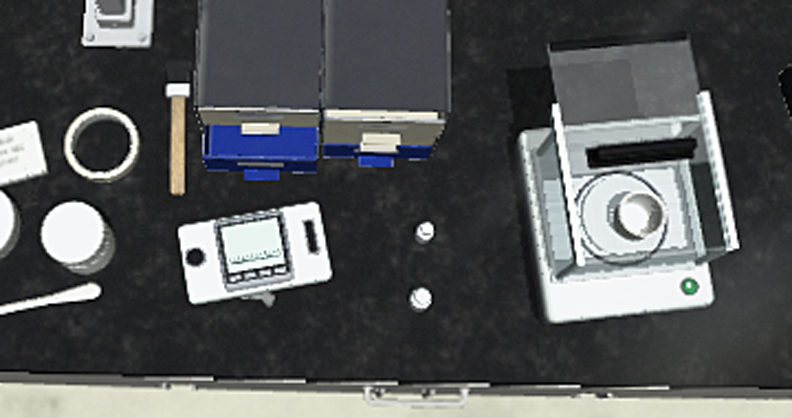

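View pics/sc.png

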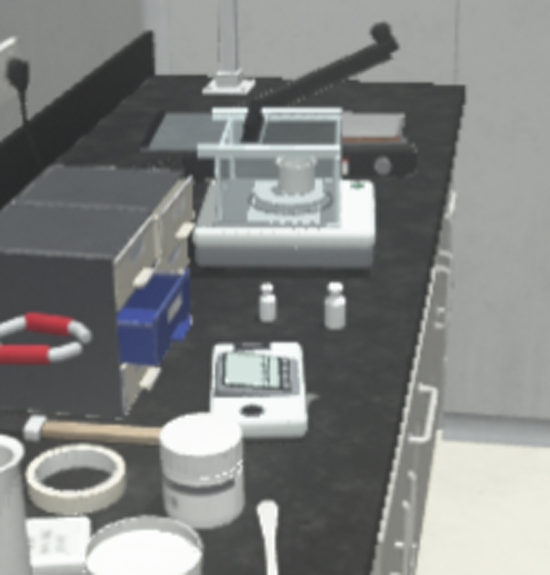

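View pics/top0.png

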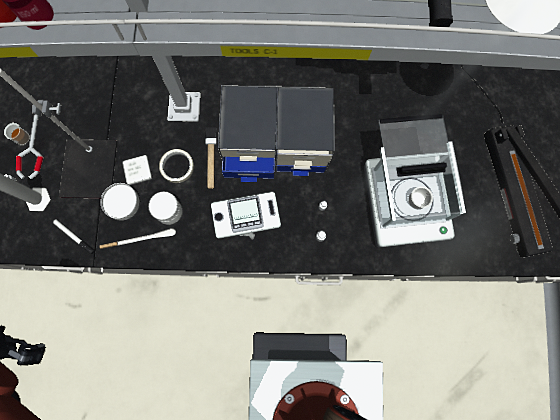

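```bash
cat > h.py <<'E'
from station import *
import cv2,numpy as np
def back(cam,uv,z):
    k=get_calibration(cam);K=np.array([[k["fx"],0,k["cx"]],[0,k["fy"],k["cy"]],[0,0,1]])
    p=cv2.undistortPoints(np.array(uv,float).reshape(-1,1,2),K,np.array(k["D"],float)).reshape(-1,2)
    R=np.array(k["R"]);t=np.array(k["t"]);C=-R.T@t
    d=np.c_[p,np.ones(len(p))]@R
    return C+d*((z-C[2])/d[:,2])[:,None]
def proj(cam,X):
    k=get_calibration(cam);K=np.array([[k["fx"],0,k["cx"]],[0,k["fy"],k["cy"]],[0,0,1]])
    return cv2.projectPoints(np.array(X,float).reshape(-1,1,3),cv2.Rodrigues(np.array(k["R"]))[0],np.array(k["t"],float),K,np.array(k["D"],float))[0].reshape(-1,2)
E
python3 - <<'E'
from h import *
im=cv2.imread("pics/top0.png")
def blob(x0,y0,x1,y1,th=60):
    g=cv2.cvtColor(im,cv2.COLOR_BGR2GRAY)[y0:y1,x0:x1]
    n,l,s,c=cv2.connectedComponentsWithStats((g<th).astype(np.uint8))
    for i in range(1,n):
        if s[i,4]>15: print(s[i],c[i]+[x0,y0])
print("round");blob(212,208,226,225)
print("oblong");blob(265,196,278,218)
print("pull");blob(388,158,452,178,45)
cr=lambda u,v:(130+u/2.2,100+v/2.2)
print("pull top ends z184",back("top",[cr(587,147),cr(695,138),cr(588,165),cr(696,157)],184).round(1).tolist())
print("sens",back("top",[cr(195,257),cr(311,236)],27).round(1).tolist())
print("weights",back("top",[cr(425,235),cr(421,302)],0).round(1).tolist())
print("housing front corners",back("top",[cr(543,310),cr(714,296)],62).round(1).tolist())
print("rails z161",back("top",[cr(556,120),cr(573,265),cr(706,92),cr(737,250)],161).round(1).tolist())
print("cabinet front z?",[back("top",[cr(200,106),cr(447,122)],z).round().tolist() for z in(100,200,300)])
print("blue drawer z100?",back("top",[cr(205,170),cr(318,172)],80).round().tolist(), back("side",[(170+180/2.5,110+290/2.5)],80).round().tolist())
print("side cab top", [back("side",[(170+125/2.5,110+240/2.5)],z).round().tolist() for z in(100,150,200,250)])
E
```

```text
round
[ 3  5  7  8 43] [218.1627907  216.27906977]
oblong
[ 4  5  5 13 41] [270.92682927 207.02439024]
pull
[  9   4  50  14 444] [421.20495495 168.96621622]
pull top ends z184 [[579.0, -155.7, 184.0], [591.9, -266.7, 184.0], [560.5, -156.0, 184.0], [572.0, -266.3, 184.0]]
sens [[488.4, 245.4, 27.0], [515.6, 115.9, 27.0]]
weights [[525.7, -15.7, 0.0], [447.5, -11.1, 0.0]]
housing front corners [[432.6, -136.3, 62.0], [451.6, -327.3, 62.0]]
rails z161 [[614.2, -131.5, 161.0], [464.1, -143.7, 161.0], [650.1, -291.6, 161.0], [483.1, -312.4, 161.0]]
cabinet front z? [[[641.0, 239.0, 100.0], [630.0, -28.0, 100.0]], [[606.0, 227.0, 200.0], [595.0, -14.0, 200.0]], [[571.0, 214.0, 300.0], [561.0, -0.0, 300.0]]]
blue drawer z100? [[575.0, 233.0, 80.0], [576.0, 110.0, 80.0]] [[596.0, 105.0, 80.0]]
side cab top [[[678.0, 27.0, 100.0]], [[637.0, 149.0, 150.0]], [[597.0, 272.0, 200.0]], [[556.0, 394.0, 250.0]]]
```

Run:
```python
from h import *
print(back("top",[(421.2,169)],171).round(1))
grip(0)
goto([380,280,300],[180,0,90])
goto([470,-120,300],[180,0,5.8])
bx=np.array([.995,.101])
p=np.array([580,-212])+bx*40
goto([*p,260],[180,0,5.8])
move_l([*p,205])
for c in("top","side"): cv2.imwrite(f"pics/{c}1.png",get_image(c)[:,:,::-1])
o=get_obs();print(o["t"],o["tcp_pos"],o["ee_rot"],o["wrist_force"],o["grip_width"])
a=cv2.imread("pics/top1.png")[110:260,350:490];b=cv2.imread("pics/side1.png")[80:230,190:330]
r=lambda x:cv2.resize(x,(400,429),interpolation=2)
cv2.imwrite("pics/c1.png",np.hstack([r(a),r(b)]))
print(proj("top",[[*p,205]]),proj("side",[[*p,205],[580,-212,171]]))
```

```text
[[ 579.8 -214.4  171. ]]
6.1167 [ 620.68963936 -208.21823843  207.27848411] [ 1.79898896e+02 -1.73610472e-01  5.81008163e+00] [ 0.78224968  1.23188014 -0.67093253] 0.22194452544461132
[[422.38200432 146.62060427]] [[258.9435613  147.32263433]
 [272.17771012 158.11977015]]
```

View pics/c1.png

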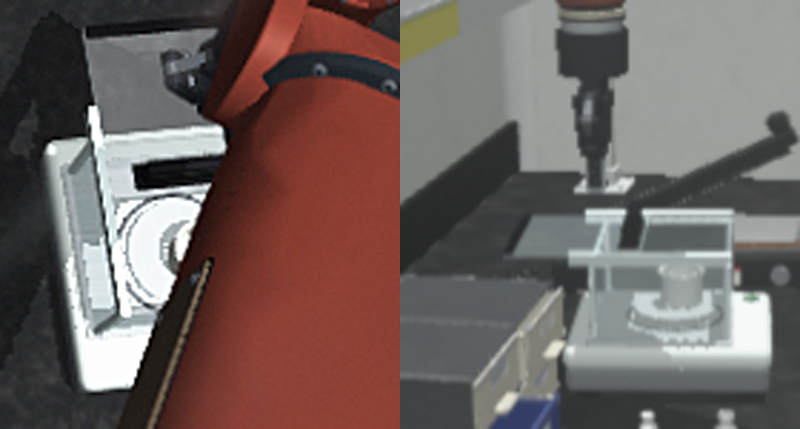

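Left: hand over the pane behind the black pull (pull about crop (175,173)). Right: the fingertip at (597,188) is behind the pull at (632,232), as projected. I'll descend and push it shut.

```bash
cat >> h.py <<'E'
bx=np.array([.995,.101])
P0=np.array([580,-213.])
def push(s0,s1,z,lim=9,step=4):
    """push along the balance x axis from s0 to at most s1 (mm from P0) until the force rises"""
    sg=np.sign(s1-s0); s=s0; f0=get_obs()["wrist_force"][:2]@bx
    while (s1-s)*sg>0:
        s+=sg*step; move_l([*(P0+bx*s),z],speed=60)
        o=get_obs(); f=o["wrist_force"][:2]@bx-f0
        print(round(s,1),round((o["tcp_pos"][:2]-P0)@bx,1),round(f,1),end=" | ")
        if abs(f)>lim: break
    print(o["t"],o["tcp_pos"].round(1),o["wrist_force"].round(1)); return s
E
python3 - <<'E'
from h import *
p=P0+bx*40
move_l([*p,169],speed=80); wait(.2)
o=get_obs();print(o["tcp_pos"],o["wrist_force"])
if abs(o["wrist_force"][2])<6: move_l([*(P0+bx*24),169],speed=60);print(get_obs()["wrist_force"]); push(24,-55,169,lim=8,step=6)
E
```

```text
[ 620.30881725 -209.19193037  169.79192932] [0.36638653 0.21869693 0.18011128]
[0.42098212 0.18444016 0.06166802]
18 17.7 -1.0 | 12 11.5 -0.6 | 6 5.4 -0.5 | 0 -0.6 -0.4 | -6 -6.6 0.0 | -12 -12.6 -0.6 | -18 -18.6 -0.3 | -24 -24.6 -0.0 | -30 -30.6 -1.1 | -36 -36.6 0.0 | -42 -42.6 -0.8 | -48 -48.6 -0.9 | -54 -54.6 -0.2 | -60 -60.6 0.1 | 10.8333 [ 519.7 -219.1  168.9] [ 0.5  0.2 -0.1]
```

Run:
```python
from h import *
push(-60,-90,169,lim=6,step=2.5)
for c in("top","side"): cv2.imwrite(f"pics/{c}2.png",get_image(c)[:,:,::-1])
a=cv2.imread("pics/top2.png")[110:260,350:490];b=cv2.imread("pics/side2.png")[80:230,190:330]
r=lambda x:cv2.resize(x,(400,429),interpolation=2)
cv2.imwrite("pics/c2.png",np.hstack([r(a),r(b)]))
```

```text
-62.5 -62.7 -0.9 | -65.0 -65.1 0.7 | -67.5 -67.7 -0.4 | -70.0 -69.0 4.8 | -72.5 -69.1 9.8 | 12.0833 [ 511.3 -220.1  169.3] [10.2  1.1 -7. ]
```

View pics/c2.png

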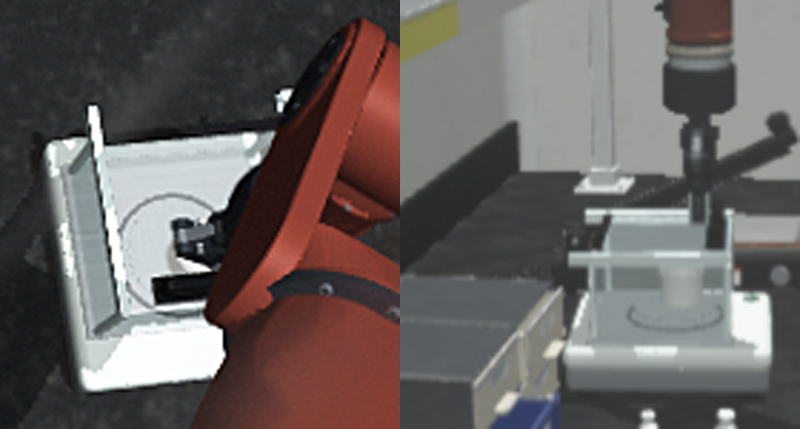

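Run:
```python
from h import *
for f,b in(("top0",(380,155,440,180)),("top2",(395,195,428,222))):
    g=cv2.imread(f"pics/{f}.png",0); x0,y0,x1,y1=b
    n,l,s,c=cv2.connectedComponentsWithStats((g[y0:y1,x0:x1]<60).astype(np.uint8))
    for i in range(1,n):
        if s[i,4]>60:
            ys,xs=np.where(l==i); m=(xs-xs.min()>2)&(xs-xs.min()<14)
            rows=ys[m].mean()+y0; u=xs.min()+x0
            print(f,s[i],u,rows,ys[m].min()+y0,ys[m].max()+y0,back("top",[(u+8,rows)],171).round(1))
cv2.imwrite("pics/c3.png",np.hstack([cv2.resize(cv2.imread(f"pics/top2.png")[185:235,380:450],(560,400),interpolation=2)]))
```

```text
top0 [ 17   8  43  13 403] 397 170.5 166 175 [[ 575.2 -177.6  171. ]]
top2 [  8   0  25  27 370] 403 208.0 195 215 [[ 490.7 -187.2  171. ]]
```

View pics/c3.png

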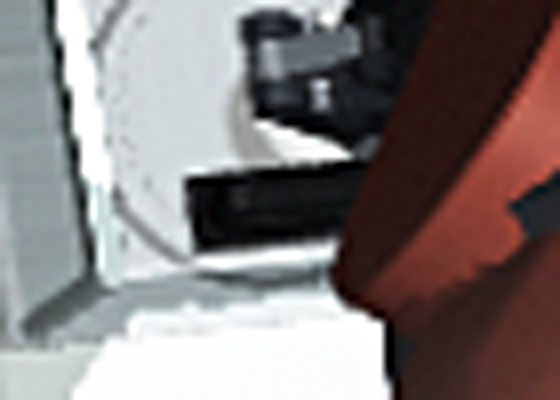

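The pull is now at the front stop (crop (185–350,176–252)), with the force rising rigidly. Next: back off, lift and go over the round sensor.

Run:
```python
from h import *
a=back("top",[(218.4,216.5)],27)[0]; b=back("side",[(170+251/2.5,110+410/2.5)],27)[0]; print(a.round(1),b.round(1))
move_l([*(P0+bx*-50),169],speed=60); move_l([*(P0+bx*-50),270],speed=200)
print(get_obs()["wrist_force"].round(1))
for d in regions_of("door_pull","side")[:0]: pass
goto([440,-60,270],[180,0,60])
top=get_image("top"); cv2.imwrite("pics/top3.png",top[:,:,::-1])
goto([*a[:2],150],[180,0,102])
move_l([*a[:2],85],speed=100); wait(.2)
for c in("side",): cv2.imwrite(f"pics/{c}4.png",get_image(c)[:,:,::-1])
o=get_obs();print(o["t"],o["tcp_pos"],proj("side",[o["tcp_pos"],a]))
q=cv2.imread("pics/top3.png")[160:235,370:470]; s=cv2.imread("pics/side4.png")[190:310,210:330]
cv2.imwrite("pics/c4.png",np.hstack([cv2.resize(q,(400,300),interpolation=2),cv2.resize(s,(400,400),interpolation=2)[:300] if 0 else cv2.resize(s,(300,300),interpolation=2)]))
```

```text
[489.2 246.   27. ] [492.6 248.6  27. ]
[-0.7 -0.6 -0.6]
16.5333 [489.80887609 246.31188137  85.85669283] [[271.19840795 251.02073102]
 [272.04382667 273.58603747]]
```

View pics/c4.png

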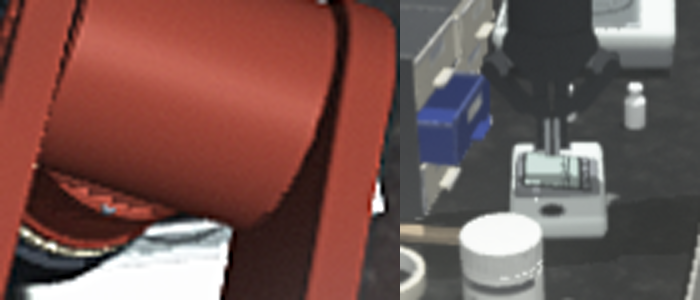

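Side view: the fingertip at (553,152) is directly above the round window at (552,210) and clear of the drawer. Before taring I'll check that the top is shut, then point.

Run:
```python
from h import *
p=[490,247]
im=get_image("top"); cv2.imwrite("pics/top5.png",im[:,:,::-1])
g=cv2.cvtColor(im,cv2.COLOR_RGB2GRAY)
for f in(cv2.imread("pics/top0.png",0),g):
    n,l,s,c=cv2.connectedComponentsWithStats((f[155:225,390:452]<60).astype(np.uint8))
    for i in range(1,n):
        if s[i,4]>250 and s[i,2]>35: print(s[i],c[i]+[390,155],back("top",[c[i]+[390,155]],171).round(1))
move_l([*p,47],speed=60); t=get_obs()["t"]; wait(2.8)
o=get_obs();print(t,o["t"],o["tcp_pos"],o["wrist_force"])
cv2.imwrite("pics/side5.png",get_image("side")[:,:,::-1])
q=cv2.imread("pics/top5.png")[140:250,360:470]; s=cv2.imread("pics/side5.png")[190:310,210:330]
cv2.imwrite("pics/c5.png",np.hstack([cv2.resize(x,(400,400),interpolation=2) for x in(q,s)]))
```

```text
[  7   7  50  14 459] [421.14379085 168.88235294] [[ 580.  -214.3  171. ]]
[ 13  47  49  14 439] [427.61275626 208.79498861] [[ 489.8 -224.1  171. ]]
17.3667 20.1667 [489.99478285 247.00998557  46.98592488] [-0.41854408 -0.18152574  0.92458213]
```

View pics/c5.png

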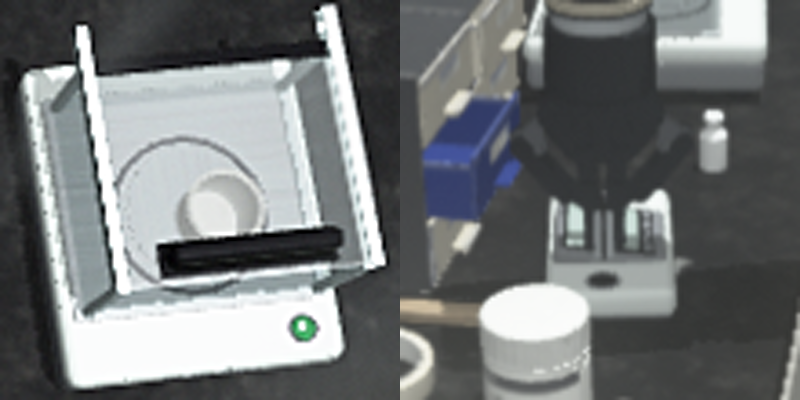

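The top shows shut: the pull is at its front stop in the left crop (250,250) with the cup undisturbed. On the right, the fingertip sat over the round sensor for 2.8 s at z=47. Now the opening push.

Run:
```python
from h import *
move_l([490,247,150],speed=150)
goto([440,-60,270],[180,0,40])
p=P0+bx*-132
goto([*p,240],[180,0,5.8]); move_l([*p,169],speed=100); wait(.2)
o=get_obs();print(o["tcp_pos"].round(1),o["wrist_force"].round(1))
move_l([*(P0+bx*-116),169],speed=60);print(get_obs()["wrist_force"].round(1))
move_l([*(P0+bx*-40),169],speed=60);print(get_obs()["wrist_force"].round(1))
push(-40,-5,169,lim=8,step=3)
```

```text
[ 449.2 -226.7  169.9] [-0.5 -0.9  0. ]
[-0.3  0.1  0.5]
[0.8 0.4 0.1]
-37 -36.8 -2.2 | -34 -33.6 -1.4 | -31 -30.6 -0.7 | -28 -27.7 -1.1 | -25 -24.7 -1.1 | -22 -21.7 -1.9 | -19 -18.7 -1.1 | -16 -15.7 -1.2 | -13 -12.6 -0.9 | -10 -10.9 -6.0 | -7 -10.8 -14.1 | 28.6667 [ 569.3 -214.1  168.9] [-13.2  -1.    7.2]
```

The two stop contacts are 58.2 mm apart, and 95 − 15 − 22 = 58, so both the shut and open stops were reached. Now to clear the hand.

Run:
```python
from h import *
move_l([*(P0+bx*-30),169],speed=60); move_l([*(P0+bx*-30),280],speed=200)
goto([440,-60,290],[180,0,60])
goto([380,280,300],[180,0,90])
goto([197.6,592.9,231.3],[180,0,161.5]); wait(.5)
im=get_image("top"); cv2.imwrite("pics/top6.png",im[:,:,::-1]); s=get_image("side")
print(get_obs()["t"])
cv2.imwrite("pics/c6.png",cv2.resize(im[100:290,130:490,::-1],None,fx=2.2,fy=2.2,interpolation=2))
```

```text
33.975
```

View pics/c6.png

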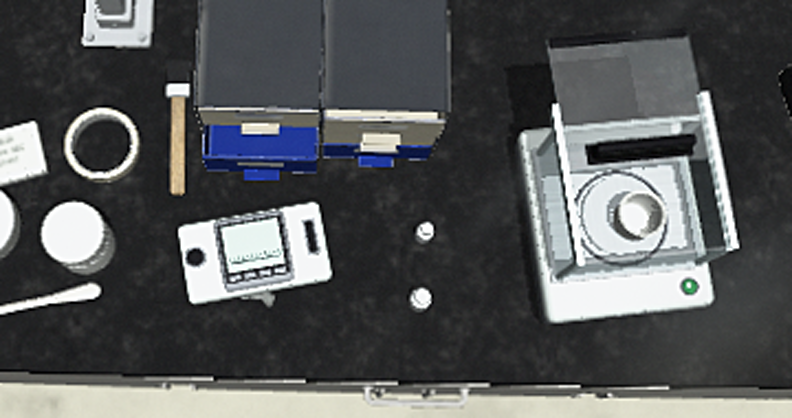

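The pull is back at the rear (641,148), the cup at (640,213) and everything else is where it was, and the hand is clear.

```bash
python3 -c "
from station import *
print(sign_off())"
```

```text
the job is handed in; nothing more can be done
None
```

The job is done and handed in at about 34 s: I pushed the top fully shut, held the fingertips about 2 cm over the round sensor for 2.8 s, pushed the top fully open again, and left the hand clear with the cup and other things unmoved; I had no readout to confirm the tare registered.

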